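# Zero the gauge, then close and pin a pipe test clamp

### The arm

A 6-joint arm with a two-finger parallel gripper is mounted at the origin on the work surface. World frame = base frame: x ahead of the robot, y to its left, z up, the work surface at z = 0. Lengths are in m, angles in rad, forces in N, time in s.
With the tool pointing down it reaches from about 0.3 to 0.775 m from the base axis. Payload 14.6 kg.
Tool frame: the origin (TCP) lies at the very end of the fingers, on their centre line; the grasp point (between the pads) lies 19 mm behind it; z points along the fingers, y is the direction in which the jaws open and shut (so a half turn about z gives the same grasp; the last joint's range is limited). The gripper opens to 94 mm and grips with 3 to 60 N. Pads are 16 mm wide; open, the fingers measure 119 mm over their backs; the gripper's body (75 mm by 177 mm) begins 78 mm behind the grasp point.
Start: joints at [1.26, 0.3, 1.521, -0, 1.321, -0.067], TCP at [0.133, 0.534, 0.205] pointing down, gripper open.
Joint ranges: [-3.03, 3.03], [-0.79, 2.21], [0.23, 2.52], [-1.04, 4.18], [0, 3.07], [-2.55, 2.55]. Speed limits (rad/s): [2.22, 2.22, 2.57, 3.14, 3.14, 3.14].

### API

Orientations are given as [roll, pitch, yaw] about the fixed x, y, z axes, in that order (R = Rz(yaw) Ry(pitch) Rx(roll)).
In Python, from station import status, camera, ctrl gives the robot as it stands. The module is installed in compiled form; this text tells all that it offers.
- The arm moves only by the shell command python3 -m jog 'ROWS' [FORCE]. ROWS is JSON, a list of rows, each a list of 7 numbers: the shift along the tool's x, y, z each as a share of 1000 mm, from -1 to 1, then the turn, a rotation vector about the tool's x, y, z each as a share of pi/2 rad, from -1 to 1, then the opening, from -1 (shut) to 1 (fully open), so that 0 is half open. A call has 1 to 20 rows; each row is the pose to reach, as a shift and turn from the pose measured when the call began, along the tool's axes at that moment; what a row does not reach only later rows make up. A row lasts 1/10 s, in which the tool goes at most 50 mm and 8.59 degrees, less where a joint would pass 70% of its speed; a pose out of reach is approached as far as the arm can. A call with a number of a shift or a turn outside -1 to 1 is refused whole. A call with a gripper value outside its range is refused whole. The fingers move at their own pace and stop on an object; FORCE is the grip in N (left out, the last holds). Time passes only in rows, so rows that repeat a pose let the fingers close. It gives the time, the measured TCP pose, the force and the opening at its end, in the units of the state.
- status.get_obs(): the state, without advancing time (a new reading comes with each control period).
- camera(name): name is "side" or "top" or "wrist"; returns a dict with "image" (400x640x3 uint8, red, green, blue), "fx", "fy", "cx", "cy" (pixels), "k1" (the pictures are not rectified: a ray, as slopes to the right and down, at radius r is drawn at 1 + k1 r^2 times it, then the intrinsics apply), "world_from_camera" (4x4, takes a point from camera to world coordinates). Camera axes: x right, y down, z forward; pixel columns grow to the right and rows downward; lengths in m; the calibration is good to about 2 mm. A picture is of the moment at which its call begins. There is no depth.
- ctrl.hand_in(): hands the job in, once; it reports no verdict.
The state is a dict: "time_s": time; "qpos": joint angles; "joint_vel": joint speeds; "tau": joint torques, N m; "ee_pos": TCP position; "eef_rot": TCP orientation; "force": force on the tool from outside, world axes, zero at the start; "moment": the same for the moment, N m; "grip_width": finger opening in m.
Only numpy, scipy, OpenCV 4.12 (cv2) and the standard library are available. Lean on these libraries where they do the work, as an engineer would, in place of code of your own. Each camera call takes 0.05 s, during which the arm holds its last target.

### The job

With the yellow clamp half still open, turn the black knob on the gauge until its red pointer reads zero (the green mark). Then swing the yellow half shut over the pipe, take the red-handled pin from the blue holder and push it straight down through the holes of both halves until its collar sits on the yellow half. The rubber gasket springs the clamp open a little, so finish while still holding the pin and pressing it down, keeping the two halves shut; leave the tins and the carton alone.

Things in the scene. Friction and masses are not known exactly. Their poses are not given: they have to be found in the camera images.
- fixture: Pipe test clamp, fixed: grey base plate 250 x 215 x 12 mm with the dark lower half (70 x 120 mm, top 60 mm above the bench), a seated copper pipe (48 mm diameter, 125 mm long, along x at height 60 mm) and a gauge. Origin: on the bench under the pipe's middle; z up, x along the pipe away from the robot, y towards the hinge. A gasket at y = -45 mm stands 7 mm proud of the lower half.
- upper_half (a joint): Angle of the yellow upper half (rad): 0 = shut flat on the lower half, grows as it opens up and over towards fixture +y, limit 1.9. Starts at 1.4 to 1.75. Friction (0.08 N m) holds it near upright; pushed below about 1.0 it sinks by its weight (0.25 kg) onto the gasket and rests at 0.03 to 0.065. Pressing it shut takes about 5 N at the pin hole; let go, it springs up again.
- hinge_mid (a point): Middle of the yellow half's hinge line, parallel to fixture x at y = 65 mm, 60 mm above the bench. The yellow half is 70 mm wide along x and reaches 175 mm from this line: an arch up to 36 mm high over the pipe from 30 to 100 mm, then a flat lug 10 mm thick from 100 to 175 mm, its underside in the plane of the hinge line.
- upper_hole (a point): Centre of the pin hole (16 mm diameter) on the outer face of the yellow lug: 150 mm from the hinge line. Shut, it is 70 mm above the bench and in line with the lower hole.
- lower_hole (a point): Centre of the mouth of the pin hole (15 mm diameter, right through a 25 mm thick lug) on the lower half's top face, 60 mm above the bench, at fixture x = 0, y = -85 mm; 23 mm of free height below that lug.
- zero_knob (a joint): Reading of the gauge (rad): 0 = red pointer on the broad green mark, at the fixture's +x side of the dial; grows as the knob turns clockwise seen from above. Starts at 0.6 to 1.4, so turn it anticlockwise. Black ticks every 0.26 rad. It stays where it is left (friction 0.03 N m).
- knob_grip (a point): On the knob's axis (fixture x = -120, y = -55 mm), 78 mm above the bench. The black bar, gripped across, is 38 mm long, 14 mm wide; its top is 87 mm and the dial face 49 mm above the bench. The bar lies along the pointer: at reading q along the fixture's x axis turned by -q about z. This point's x axis turns with the pointer.
- pin: The loose locking pin, 0.12 kg, upright in the holder. Origin: the lower tip; z axis up along the pin. From the tip: 10 mm tapered nose (5 to 12 mm diameter), steel shank 12 mm diameter up to 50 mm, steel collar 32 mm diameter from 50 to 56 mm, red round handle 20 mm diameter from 56 to 100 mm.
- pin_tip (a point): The lower tip of the pin. Fully home with the clamp shut it is 20 mm above the bench, under the lower hole.
- holder: Fixed blue block 70 x 70 x 55 mm with a hole of 14 mm diameter in its top, in which the pin stands with its collar resting on the top. Origin: centre of its underside, on the bench.
- paint_tin: Bystander: white and steel tin, 76 mm diameter, 95 mm high, upright. Origin: centre of its underside.
- grease_tin: Bystander: red and yellow tin, 56 mm diameter, 110 mm high, upright. Origin: centre of its underside.
- carton: Bystander: cardboard carton 90 x 130 x 60 mm. Origin: centre of its underside.
There are look-alikes about, which are no part of the job. There is more than one size of the pin; the one meant has the size given above.

How it is judged:
By the outcome, as a careful person would: the job done as asked, in the order asked, and still so for the second after the job is handed in, while the arm keeps its last pose, push and grip.
It also fails if it takes over 72 s, if anything falls off the work surface, if the arm or the gripper's body presses on something with over 40 N, if the wrist force passes 120 N, or if a joint passes its speed limit or range.

## Working session

There is one attempt and no reset: what is moved stays moved. The work goes in short steps, Python scripts to look and compute and a shell command to move; the robot and the scene stay as the last step left them, time stands still between calls to the robot, and variables do not carry over. Pictures are saved under pics/ and viewed, and the job is handed in when it is done.

```bash
mkdir -p pics; ls; cat > h.py <<'E'
import numpy as np, cv2
from station import status, camera, ctrl
def snap(name,f):
    c=camera(name); cv2.imwrite('pics/'+f+'.png',c['image'][:,:,::-1]); np.savez('pics/'+f+'.npz',**{k:c[k] for k in c})
    return c
def load(f): return dict(np.load('pics/'+f+'.npz'))
def ray(c,u,v):
    xd=(u-c['cx'])/c['fx']; yd=(v-c['cy'])/c['fy']
    x,y=xd,yd
    for _ in range(30):
        s=1+c['k1']*(x*x+y*y); x,y=xd/s,yd/s
    T=c['world_from_camera']; return T[:3,3], T[:3,:3]@np.array([x,y,1.0])
def onz(c,u,v,z):
    o,d=ray(c,u,v); return o+d*(z-o[2])/d[2]
def proj(c,p):
    T=c['world_from_camera']; q=T[:3,:3].T@(np.asarray(p)-T[:3,3]); x,y=q[0]/q[2],q[1]/q[2]
    s=1+c['k1']*(x*x+y*y); return np.array([c['cx']+c['fx']*x*s,c['cy']+c['fy']*y*s])
E
python3 - <<'E'
from h import *
for n in('top','side','wrist'):
    c=snap(n,n+'0'); print(n,c['fx'],c['k1'],c['world_from_camera'].round(3).tolist())
o=status.get_obs(); print(o)
E
```

```text
pics
top 482.5695160697154 -0.027971834629090198 [[-0.013, -0.998, 0.067, 0.516], [-1.0, 0.012, -0.014, 0.037], [0.013, -0.067, -0.998, 1.244], [0.0, 0.0, 0.0, 1.0]]
side 366.92753802321386 -0.05354552568187521 [[0.997, -0.06, 0.043, 0.562], [-0.073, -0.683, 0.727, -0.589], [-0.014, -0.728, -0.685, 0.652], [0.0, 0.0, 0.0, 1.0]]
wrist 307.3533763601047 -0.033020164280509676 [[0.242, 0.945, 0.222, 0.069], [0.97, -0.235, -0.056, 0.55], [-0.001, 0.229, -0.974, 0.385], [0.0, 0.0, 0.0, 1.0]]
{'time_s': 0.15, 'qpos': array([ 1.26041046e+00,  3.00329415e-01,  1.52142207e+00,  3.32748900e-05,
        1.32070479e+00, -6.65964808e-02]), 'joint_vel': array([ 0.000857  , -0.00201751, -0.00277212,  0.00125694, -0.00166178,
        0.00042135]), 'tau': array([-2.50943136e-03, -5.31964052e+01, -3.52814698e+01,  7.06602889e-02,
        2.37284414e-02, -6.70069312e-05]), 'ee_pos': array([0.13269281, 0.53355268, 0.20503132]), 'eef_rot': array([-3.14073309e+00, -8.96326885e-05,  2.89779498e+00]), 'force': array([-0.16537084,  0.0681215 ,  0.28642653]), 'moment': array([-0.01304747,  0.00828468, -0.02010316]), 'grip_width': 0.09386882392755573}
```

View pics/top0.png

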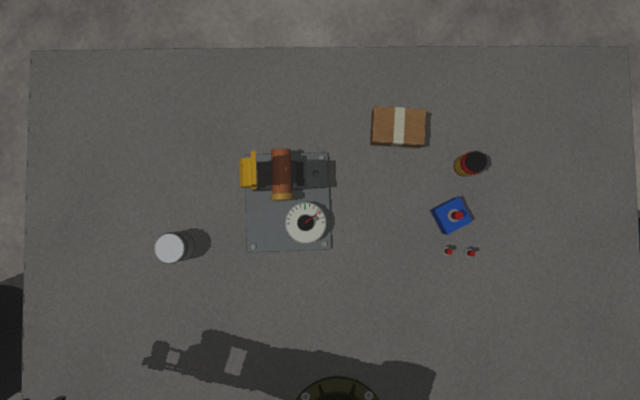

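View pics/side0.png

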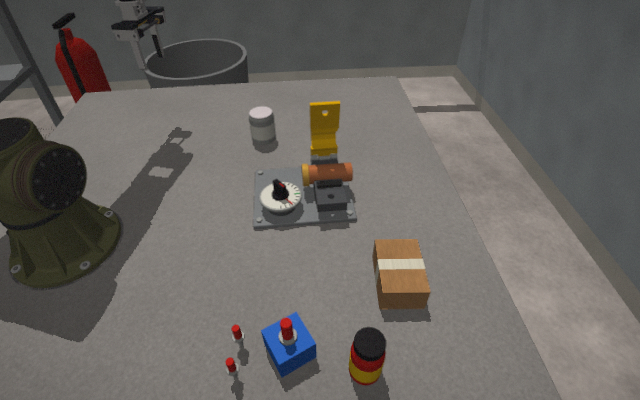

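View pics/wrist0.png

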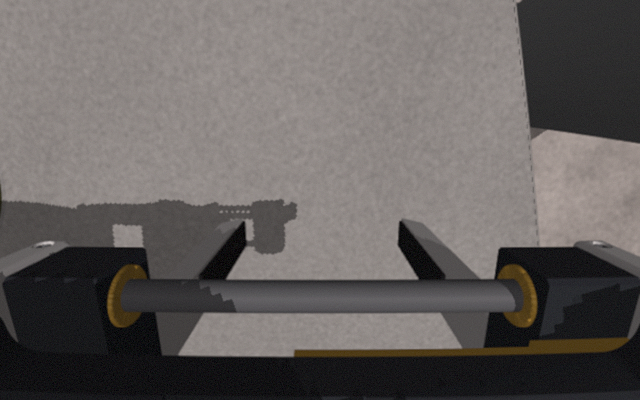

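```bash
python3 - <<'E'
from h import *
a=cv2.imread('pics/top0.png'); 
cv2.imwrite('pics/t_a.png',cv2.resize(a[140:260,230:345],None,fx=5,fy=5,interpolation=cv2.INTER_CUBIC))
cv2.imwrite('pics/t_b.png',cv2.resize(a[140:265,425:495],None,fx=4.6,fy=4.6,interpolation=cv2.INTER_CUBIC))
a=cv2.imread('pics/side0.png'); 
cv2.imwrite('pics/s_a.png',cv2.resize(a[90:235,240:370],None,fx=4,fy=4,interpolation=cv2.INTER_CUBIC))
E
```

```text
(no output)
```

View pics/t_a.png

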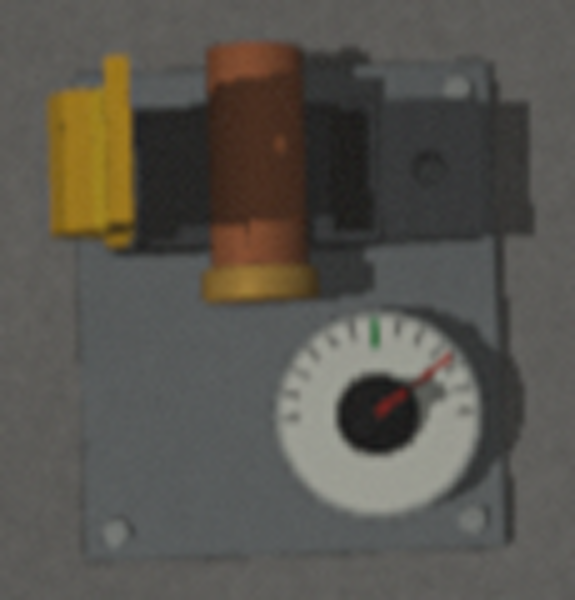

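View pics/t_b.png

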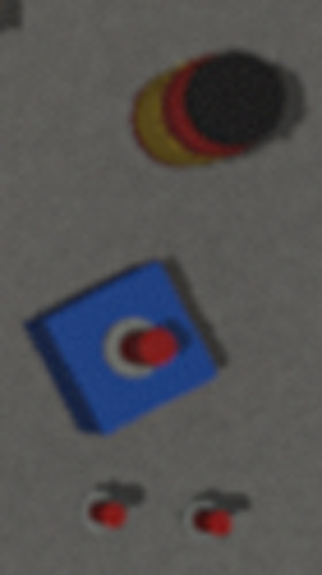

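View pics/s_a.png

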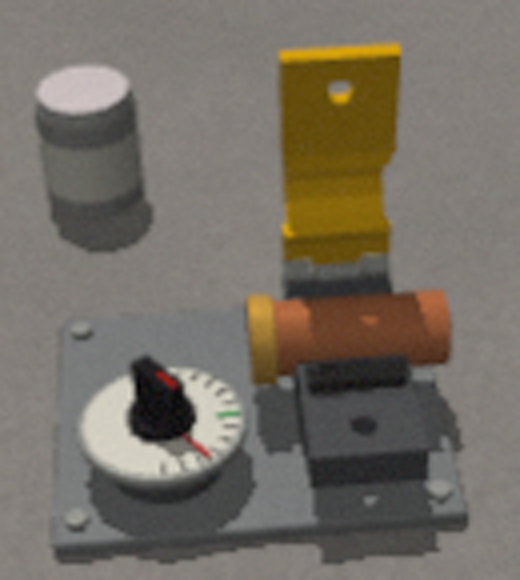

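```bash
cat > fit.py <<'E'
from h import *
from scipy.optimize import least_squares
t=load('top0'); s=load('side0')
obs=[(t,(0,-.085,.06),(315.8,173.6)),(t,(-.12,-.055,.049),(305.8,222.6)),(s,(0,-.085,.06),(331,196.25)),(s,(-.12,-.055,.049),(280.5,195.7)),
]
def P(p,l):
    c,n=np.cos(p[2]),np.sin(p[2]); return np.array([p[0]+c*l[0]-n*l[1],p[1]+n*l[0]+c*l[1],l[2]])
def res(p): return np.concatenate([proj(c,P(p,l))-u for c,l,u in obs])
r=least_squares(res,[.5,.1,0]); p=r.x; print(p,r.fun.round(2))
for n,l in dict(lower=(0,-.085,.06),knob=(-.12,-.055,.078),hinge=(0,.065,.06),upshut=(0,-.085,.07)).items(): print(n,P(p,l).round(4))
print('hole top-only',onz(t,315.8,173.6,.06),'side-only',onz(s,331,196.25,.06))
def up(a): # outer face hole: 150 from hinge, 10mm outward
    return (0,.065-.150*np.cos(a)+.010*np.sin(a),.06+.150*np.sin(a)+.010*np.cos(a))
def inn(a): return (0,.065-.150*np.cos(a),.06+.150*np.sin(a))
for a in np.arange(1.3,1.9,.1): print(a,proj(s,P(p,inn(a))).round(1),proj(s,P(p,up(a))).round(1), proj(t,P(p,inn(a))).round(1))
# pin / holder
for z,u in ((.055,(454,215.5)),): print('top collar',onz(t,*u,z))
E
python3 fit.py
```

```text
[0.62954818 0.12962905 0.03376205] [ 0.65 -0.66  0.75 -0.35 -0.43 -0.79 -0.67 -1.18]
lower [0.6324 0.0447 0.06  ]
knob [0.5115 0.0706 0.078 ]
hinge [0.6274 0.1946 0.06  ]
upshut [0.6324 0.0447 0.07  ]
hole top-only [0.63079256 0.04630304 0.06      ] side-only [0.63315055 0.04184684 0.06      ]
1.3 [324.9 117.9] [324.4 114.7] [265.2 168.7]
1.4000000000000001 [324.2 113.4] [323.7 110.7] [258.2 168.9]
1.5000000000000002 [323.4 109.5] [322.9 107.2] [251.2 169.1]
1.6000000000000003 [322.7 106.3] [322.2 104.4] [244.2 169.4]
1.7000000000000004 [321.9 103.7] [321.5 102.2] [237.4 169.8]
1.8000000000000005 [321.2 101.7] [320.8 100.7] [230.7 170.2]
top collar [ 0.52325038 -0.29428282  0.055     ]
```

```bash
cat >> h.py <<'E'
from scipy.spatial.transform import Rotation as Rn
def to(xyz,yaw):
    o=status.get_obs(); R0=Rn.from_euler('xyz',o['eef_rot']); R1=Rn.from_euler('xyz',[np.pi,0,yaw])
    d=R0.inv().apply(np.array(xyz)-o['ee_pos']); w=(R0.inv()*R1).as_rotvec()/(np.pi/2)
    print('row',d.round(4).tolist(),w.round(4).tolist(),'t',round(o['time_s'],2))
E
python3 - <<'E'
from h import *
to((.5115,.0706,.20),2.24)
E
```

```text
row [-0.4794, -0.3578, 0.0053] [-0.0005, 0.0001, 0.4188] t 0.15
```

```bash
python3 -m jog '[[-0.479,-0.358,0.005,0,0,0.419,0.1],[-0.479,-0.358,0.005,0,0,0.419,0.1],[-0.479,-0.358,0.005,0,0,0.419,0.1],[-0.479,-0.358,0.005,0,0,0.419,0.1],[-0.479,-0.358,0.005,0,0,0.419,0.1],[-0.479,-0.358,0.005,0,0,0.419,0.1],[-0.479,-0.358,0.005,0,0,0.419,0.1],[-0.479,-0.358,0.005,0,0,0.419,0.1],[-0.479,-0.358,0.005,0,0,0.419,0.1],[-0.479,-0.358,0.005,0,0,0.419,0.1],[-0.479,-0.358,0.005,0,0,0.419,0.1],[-0.479,-0.358,0.005,0,0,0.419,0.1],[-0.479,-0.358,0.005,0,0,0.419,0.1],[-0.479,-0.358,0.005,0,0,0.419,0.1],[-0.479,-0.358,0.005,0,0,0.419,0.1],[-0.479,-0.358,0.005,0,0,0.419,0.1],[-0.479,-0.358,0.005,0,0,0.419,0.1]]'
python3 - <<'E'
from h import *
snap('wrist','w1')
E
```

```text
time_s: 1.85
ee_pos: [0.5108, 0.0714, 0.2006]
eef_rot: [-3.141, 0.001, 2.241]
force: [0.8, -0.3, -0.2]
grip_width: 0.0514
```

View pics/w1.png

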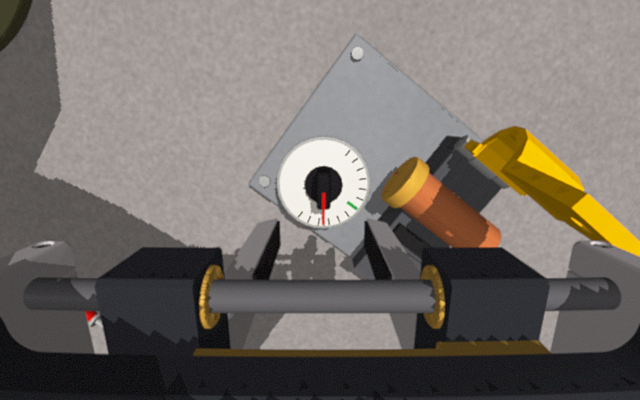

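```bash
cat > fit2.py <<'E'
from fit import *
w=load('w1')
print('dial w1',onz(w,322.5,183,.049), 'fit',P(p,(-.12,-.055,.049)))
c=onz(w,322.5,183,.049)
for nm,u,z in (('tip',(324,225),.05),('green',(352,206),.049)):
    d=onz(w,*u,z)-c; print(nm,np.arctan2(d[1],d[0]),np.hypot(*d[:2]))
a=cv2.imread('pics/w1.png'); cv2.imwrite('pics/w1z.png',cv2.resize(a[120:280,240:500],None,fx=3,fy=3,interpolation=cv2.INTER_CUBIC))
E
python3 fit2.py | tail -3
```

```text
dial w1 [0.51085703 0.0733832  0.049     ] fit [0.51147313 0.07060972 0.049     ]
tip -0.8654254933116099 0.048135393600408895
green -0.0008389090959081416 0.042065302906338364
```

View pics/w1z.png

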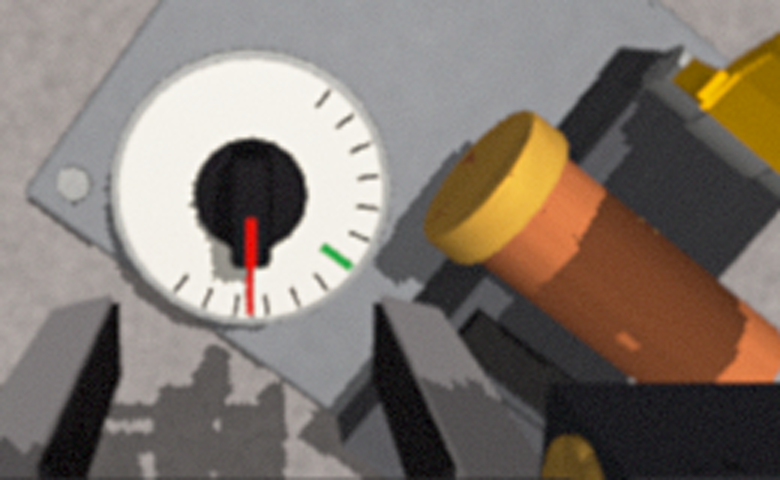

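```bash
python3 - <<'E'
from h import *
to((.511,.072,.059),2.26)
E
```

```text
row [0.0006, 0.0006, 0.1416] [-0.0002, 0.0004, -0.0122] t 1.9
```

```bash
python3 -m jog '[[0,0,0.05,0,0,0,0.1],[0,0,0.1,0,0,0,0.1],[0,0,0.13,0,0,0,0.1],[0,0,0.142,0,0,0,0.1],[0,0,0.142,0,0,0,0.1],[0,0,0.142,0,0,0,-1],[0,0,0.142,0,0,0,-1],[0,0,0.142,0,0,0,-1],[0,0,0.142,0,0,0,-1],[0,0,0.142,0,0,0,-1],[0,0,0.142,0,0,0,-1],[0,0,0.142,0,0,0,-1]]' 15
python3 - <<'E'
from h import *
snap('wrist','w2'); print(status.get_obs()['moment'])
to((.511,.072,.059),np.pi+.02)
E
```

```text
time_s: 3.1
ee_pos: [0.5121, 0.0719, 0.0591]
eef_rot: [3.139, 0.002, 2.241]
force: [6.1, 6.1, -2.2]
grip_width: 0.014
[ 1.12199388 -1.23802367 -0.0308526 ]
row [0.0008, -0.0008, 0.0002] [0.0013, 0.0019, -0.5862] t 3.15
```

View pics/w2.png

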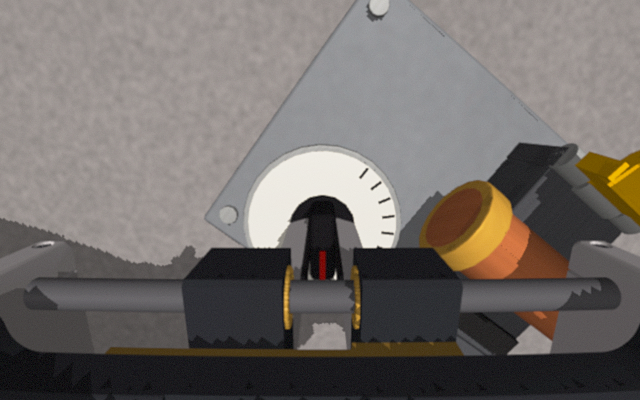

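```bash
python3 -m jog '[[0,0.001,0,0,0,0,-1],[0,0.001,0,0,0,-0.08,-1],[0,0.001,0,0,0,-0.16,-1],[0,0.001,0,0,0,-0.24,-1],[0,0.001,0,0,0,-0.32,-1],[0,0.001,0,0,0,-0.4,-1],[0,0.001,0,0,0,-0.48,-1],[0,0.001,0,0,0,-0.55,-1],[0,0.001,0,0,0,-0.586,-1],[0,0.001,0,0,0,-0.586,-1],[0,0.001,0,0,0,-0.586,-1]]'
python3 - <<'E'
from h import *
snap('wrist','w3');snap('top','top3'); snap('side','side3'); print(status.get_obs()['moment'])
a=cv2.imread('pics/top3.png'); b=cv2.imread('pics/side3.png')
cv2.imwrite('pics/m3.png',np.hstack([cv2.resize(a[140:260,230:345],(400,400)),cv2.resize(b[130:230,240:340],(400,400))]))
E
```

```text
time_s: 4.25
ee_pos: [0.5127, 0.073, 0.0592]
eef_rot: [3.14, 0.003, -3.124]
force: [-1.3, 6.2, 0.4]
grip_width: 0.0142
[ 1.08409986  0.24178682 -0.02842042]
```

View pics/m3.png

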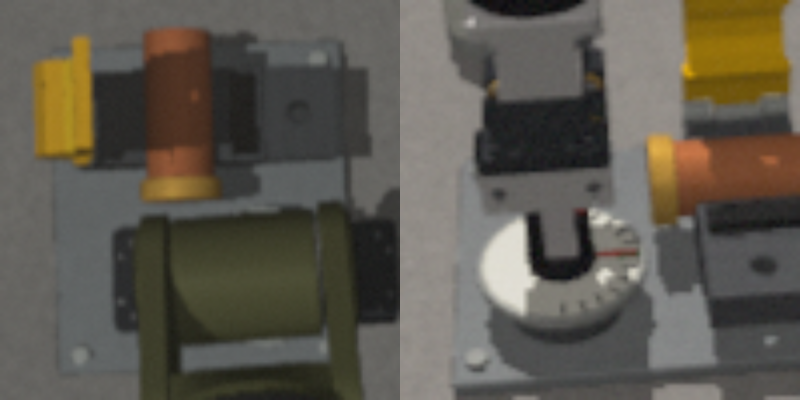

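View pics/w3.png

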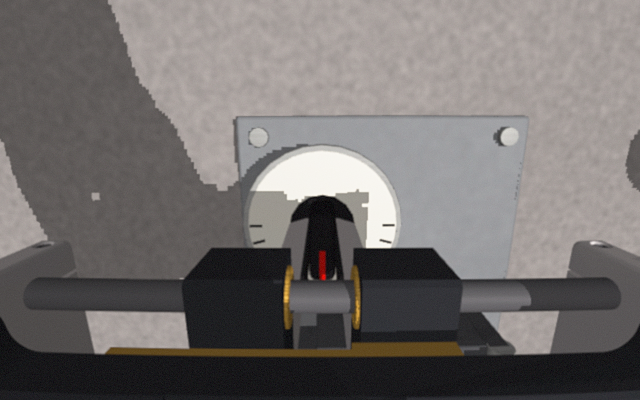

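```bash
python3 -m jog '[[0,0.001,0,0,0,0,-1],[0,0.001,0,0,0,0,-0.4],[0,0.001,0,0,0,0,0],[0,0.001,0,0,0,0,0],[0,0.001,0,0,0,0,0],[0,0.001,-0.05,0,0,0,0],[0,0.001,-0.1,0,0,0,0],[0,0.001,-0.14,0,0,0,0],[0,0.001,-0.141,0,0,0,0],[0,0.001,-0.141,0,0,0,0]]'
python3 - <<'E'
from h import *
snap('wrist','w4')
a=cv2.imread('pics/w4.png'); cv2.imwrite('pics/w4z.png',cv2.resize(a[120:280,240:500],None,fx=3,fy=3,interpolation=cv2.INTER_CUBIC))
E
```

```text
time_s: 5.4
ee_pos: [0.5124, 0.0738, 0.2004]
eef_rot: [3.14, 0.004, -3.124]
force: [-0.8, 0.6, -0.6]
grip_width: 0.0469
```

View pics/w4z.png

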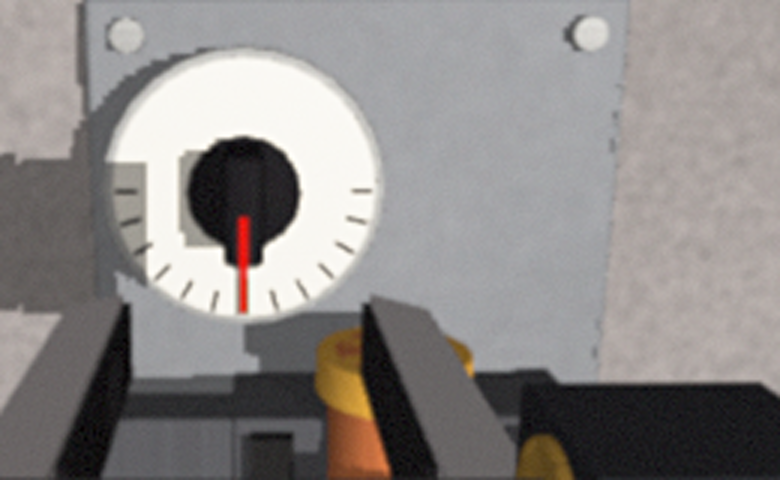

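View pics/w4.png

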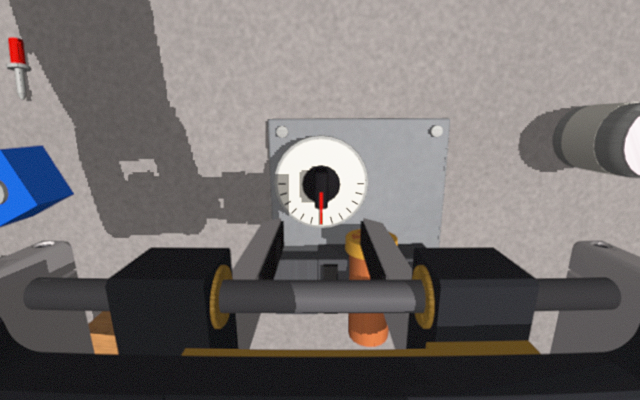

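```bash
python3 - <<'E'
from h import *
from fit import P
to((.631,.23,.3),np.pi+.018)
to((.631,.23,.2),np.pi+.018)
w=load('w4'); print(onz(w,321.5,181.3,.049))
E
```

```text
[0.62954818 0.12962905 0.03376205] [ 0.65 -0.66  0.75 -0.35 -0.43 -0.79 -0.67 -1.18]
lower [0.6324 0.0447 0.06  ]
knob [0.5115 0.0706 0.078 ]
hinge [0.6274 0.1946 0.06  ]
upshut [0.6324 0.0447 0.07  ]
hole top-only [0.63079256 0.04630304 0.06      ] side-only [0.63315055 0.04184684 0.06      ]
1.3 [324.9 117.9] [324.4 114.7] [265.2 168.7]
1.4000000000000001 [324.2 113.4] [323.7 110.7] [258.2 168.9]
1.5000000000000002 [323.4 109.5] [322.9 107.2] [251.2 169.1]
1.6000000000000003 [322.7 106.3] [322.2 104.4] [244.2 169.4]
1.7000000000000004 [321.9 103.7] [321.5 102.2] [237.4 169.8]
1.8000000000000005 [321.2 101.7] [320.8 100.7] [230.7 170.2]
top collar [ 0.52325038 -0.29428282  0.055     ]
row [-0.122, 0.1543, -0.1003] [0.0007, 0.0013, -0.0003] t 5.45
row [-0.1218, 0.1541, -0.0003] [0.0007, 0.0013, -0.0003] t 5.45
[0.50982427 0.07378501 0.049     ]
```

```bash
python3 -m jog '[[0,0,-0.05,0,0,0,-1],[0,0,-0.1,0,0,0,-1],[-0.122,0.154,-0.1,0,0,0,-1],[-0.122,0.154,-0.1,0,0,0,-1],[-0.122,0.154,-0.1,0,0,0,-1],[-0.122,0.154,-0.1,0,0,0,-1],[-0.122,0.154,-0.1,0,0,0,-1],[-0.122,0.154,-0.05,0,0,0,-1],[-0.122,0.154,0,0,0,0,-1],[-0.122,0.154,0,0,0,0,-1],[-0.122,0.154,0,0,0,0,-1]]'
python3 - <<'E'
from h import *
snap('side','side5'); snap('top','top5');snap('wrist','w5')
a=cv2.imread('pics/side5.png'); b=cv2.imread('pics/top5.png')
cv2.imwrite('pics/m5.png',np.hstack([cv2.resize(a[50:200,250:400],(400,400)),cv2.resize(b[120:260,210:350],(400,400))]))
E
```

```text
time_s: 6.55
ee_pos: [0.6311, 0.2295, 0.2002]
eef_rot: [3.141, 0.001, -3.124]
force: [0.8, -0.0, 0.6]
grip_width: 0.0006
```

View pics/m5.png

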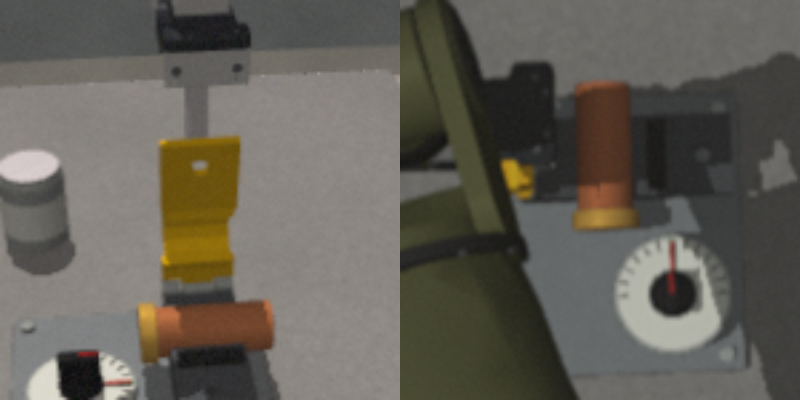

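View pics/w5.png

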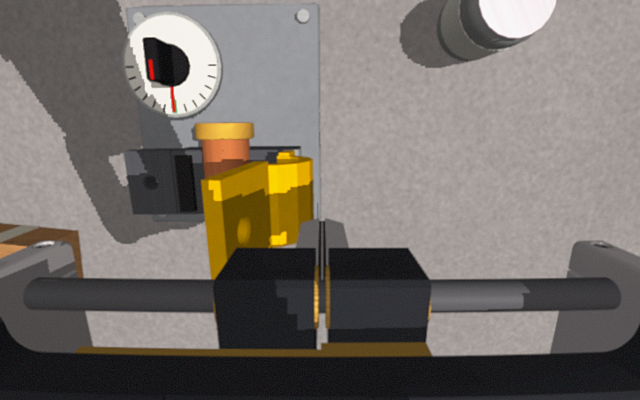

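```bash
python3 -m jog '[[0,-0.015,0,0,0,0,-1],[0,-0.03,0,0,0,0,-1],[0,-0.04,0,0,0,0,-1],[0,-0.05,0.002,0,0,0,-1],[0,-0.06,0.005,0,0,0,-1],[0,-0.07,0.009,0,0,0,-1],[0,-0.08,0.013,0,0,0,-1],[0,-0.09,0.018,0,0,0,-1],[0,-0.098,0.023,0,0,0,-1],[0,-0.106,0.028,0,0,0,-1],[0,-0.114,0.034,0,0,0,-1],[0,-0.121,0.041,0,0,0,-1],[0,-0.121,0.041,0,0,0,-1],[0,-0.121,0.041,0,0,0,-1],[0,-0.121,0.041,0,0,0,-1]]'
python3 - <<'E'
from h import *
snap('side','side6'); snap('wrist','w6')
a=cv2.imread('pics/side6.png')[80:230,230:400]
cv2.imwrite('pics/m6.png',cv2.resize(a,None,fx=4,fy=4))
E
```

```text
time_s: 8.2
ee_pos: [0.6345, 0.1094, 0.1619]
eef_rot: [3.139, 0.007, -3.124]
force: [-0.7, -0.5, 0.1]
grip_width: 0.0004
```

View pics/m6.png

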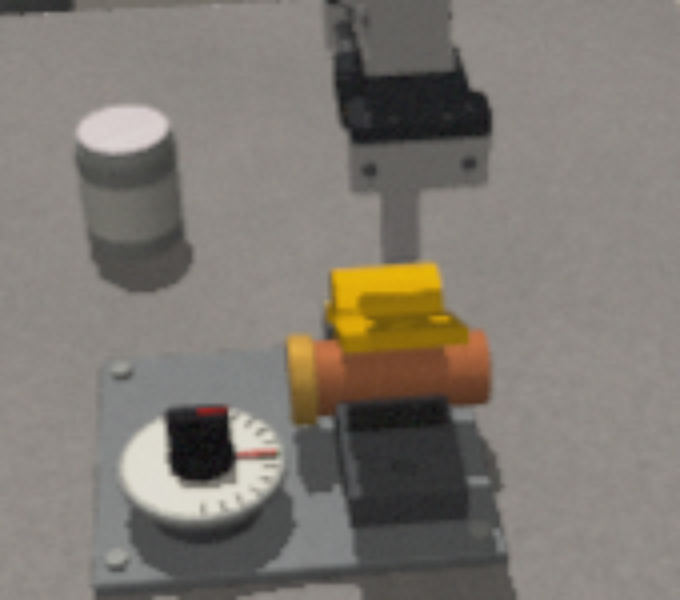

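```bash
python3 - <<'E'
from h import *
to((.523,-.294,.2),np.pi)
E
```

```text
row [0.1185, -0.4013, -0.0399] [0.0016, 0.0043, 0.0114] t 8.3
```

View pics/w6.png

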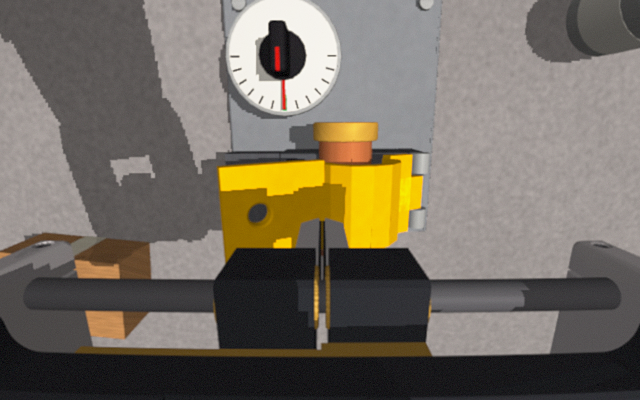

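```bash
python3 -m jog '[[0,0,-0.05,0,0,0,-0.6],[0.03,-0.05,-0.07,0,0,0,0.3],[0.119,-0.401,-0.07,0.002,0.004,0.011,0.3],[0.119,-0.401,-0.07,0.002,0.004,0.011,0.3],[0.119,-0.401,-0.07,0.002,0.004,0.011,0.3],[0.119,-0.401,-0.07,0.002,0.004,0.011,0.3],[0.119,-0.401,-0.07,0.002,0.004,0.011,0.3],[0.119,-0.401,-0.07,0.002,0.004,0.011,0.3],[0.119,-0.401,-0.07,0.002,0.004,0.011,0.3],[0.119,-0.401,-0.07,0.002,0.004,0.011,0.3],[0.119,-0.401,-0.04,0.002,0.004,0.011,0.3],[0.119,-0.401,-0.04,0.002,0.004,0.011,0.3],[0.119,-0.401,-0.04,0.002,0.004,0.011,0.3],[0.119,-0.401,-0.04,0.002,0.004,0.011,0.3]]' 40
python3 - <<'E'
from h import *
snap('side','side7'); snap('wrist','w7');snap('top','top7')
a=cv2.imread('pics/side7.png')[90:240,230:400]
cv2.imwrite('pics/m7.png',cv2.resize(a,None,fx=4,fy=4,interpolation=cv2.INTER_CUBIC))
E
```

```text
time_s: 9.7
ee_pos: [0.5231, -0.2933, 0.2016]
eef_rot: [-3.14, 0.002, -3.14]
force: [0.4, 0.0, 0.8]
grip_width: 0.0608
```

View pics/m7.png

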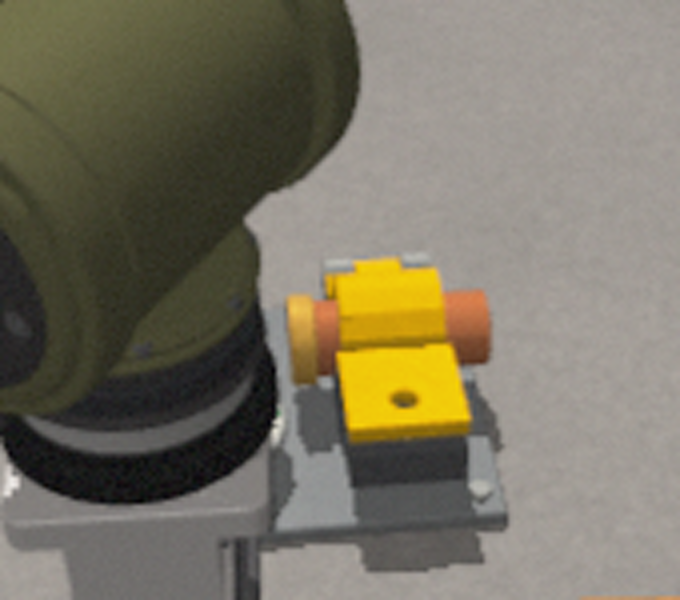

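View pics/w7.png

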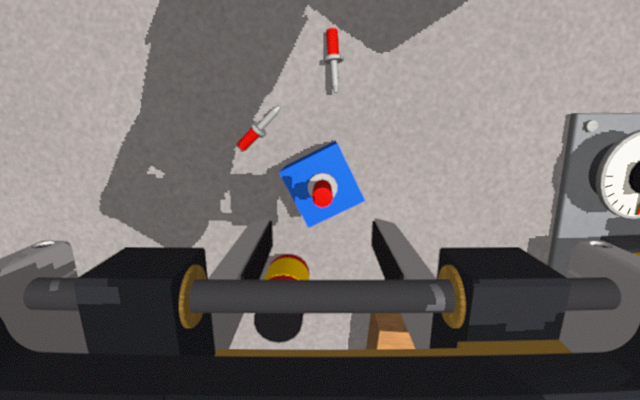

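View pics/top7.png

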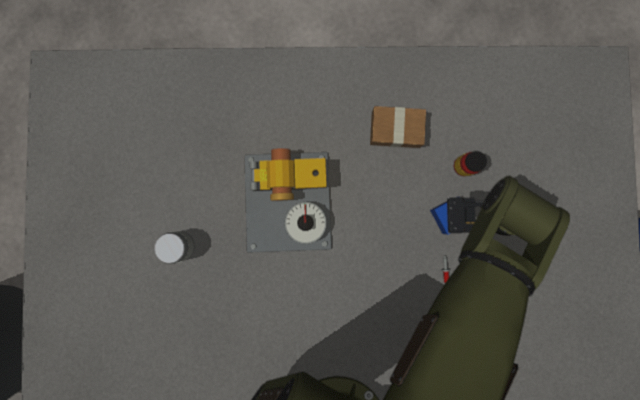

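```bash
python3 - <<'E'
from h import *
a=cv2.imread('pics/w7.png')[140:230,270:380]
cv2.imwrite('pics/w7z.png',cv2.resize(a,None,fx=6,fy=6,interpolation=cv2.INTER_CUBIC))
w=load('w7')
print(onz(w,322.5,197.5,.105),onz(w,322,184,.061))
E
```

```text
[ 0.52501518 -0.29267846  0.105     ] [ 0.52102749 -0.29319282  0.061     ]
```

View pics/w7z.png

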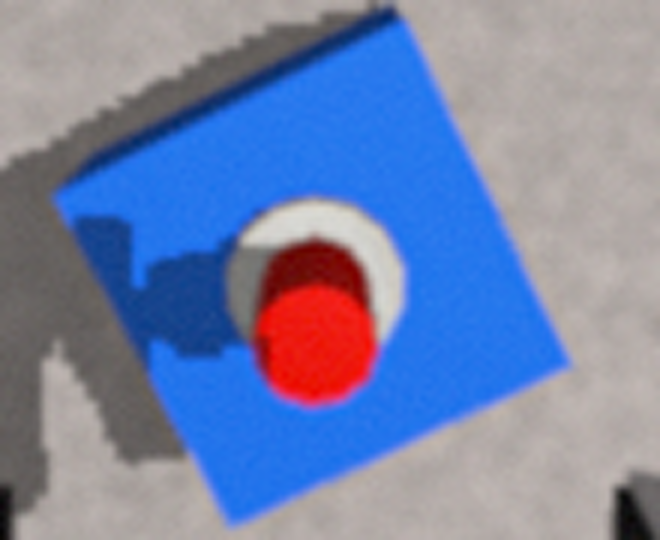

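```bash
python3 - <<'E'
from h import *
w=load('w7')
print(onz(w,322.5,197.5,.105),onz(w,322.6,187.2,.061))
to((.5255,-.2933,.066),np.pi)
E
```

```text
[ 0.52501518 -0.29267846  0.105     ] [ 0.52449552 -0.29255055  0.061     ]
row [-0.0024, 0.0003, 0.1352] [-0.0009, 0.001, 0.0009] t 9.85
```

```bash
python3 -m jog '[[-0.002,0.001,0.05,0,0.001,0,0.3],[-0.002,0.001,0.1,0,0.001,0,0.3],[-0.002,0.001,0.125,0,0.001,0,0.3],[-0.002,0.001,0.135,0,0.001,0,0.3],[-0.002,0.001,0.135,0,0.001,0,0.3],[-0.002,0.001,0.135,0,0.001,0,-1],[-0.002,0.001,0.135,0,0.001,0,-1],[-0.002,0.001,0.135,0,0.001,0,-1],[-0.002,0.001,0.135,0,0.001,0,-1],[-0.002,0.001,0.135,0,0.001,0,-1],[-0.002,0.001,0.135,0,0.001,0,-1],[-0.002,0.001,0.135,0,0.001,0,-1]]' 45
python3 - <<'E'
from h import *
snap('wrist','w8')
E
```

```text
time_s: 11.05
ee_pos: [0.5252, -0.2927, 0.0664]
eef_rot: [-3.14, 0.0, -3.14]
force: [-0.1, 0.4, 2.9]
grip_width: 0.0194
```

View pics/w8.png

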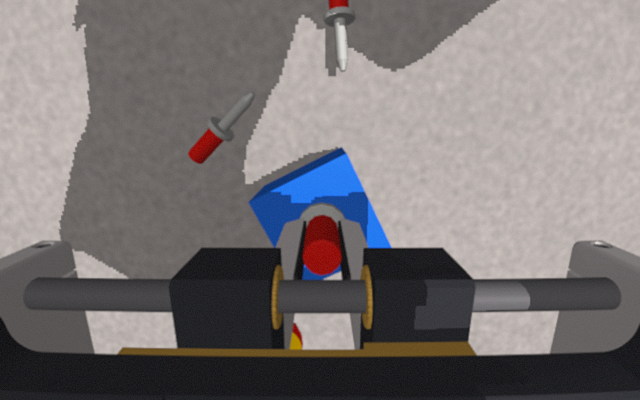

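```bash
python3 - <<'E'
from h import *
w=load('w8')
a=cv2.imread('pics/w8.png')[190:300,270:380]
cv2.imwrite('pics/w8z.png',cv2.resize(a,None,fx=5,fy=5,interpolation=cv2.INTER_CUBIC))
print(onz(w,322,258,.105), proj(w,(.5252,-.2927,.105)))
to((.633,.0455,.24),np.pi+.018)
E
```

```text
[ 0.52502495 -0.29233606  0.105     ] [321.26628473 258.32494338]
row [-0.1083, 0.3378, -0.1741] [-0.001, 0.0002, -0.0106] t 11.1
```

View pics/w8z.png

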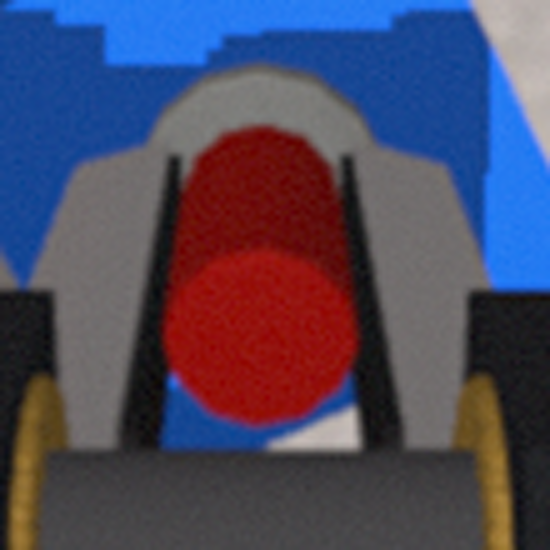

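```bash
python3 -m jog '[[0,0,-0.03,0,0,0,-1],[0,0,-0.07,0,0,0,-1],[0,0,-0.12,0,0,0,-1],[-0.02,0.05,-0.15,0,0,0,-1],[-0.04,0.1,-0.16,0,0,0,-1],[-0.06,0.15,-0.16,0,0,0,-1],[-0.08,0.2,-0.16,0,0,-0.01,-1],[-0.1,0.25,-0.16,0,0,-0.01,-1],[-0.108,0.3,-0.14,0,0,-0.01,-1],[-0.108,0.325,-0.12,0,0,-0.01,-1],[-0.108,0.337,-0.11,0,0,-0.01,-1],[-0.108,0.338,-0.095,0,0,-0.01,-1],[-0.108,0.338,-0.095,0,0,-0.01,-1],[-0.108,0.338,-0.095,0,0,-0.01,-1]]'
python3 - <<'E'
from h import *
snap('side','side9'); snap('wrist','w9');snap('top','top9')
a=cv2.imread('pics/side9.png')[110:240,270:400]
b=cv2.imread('pics/w9.png')[60:300,120:520]
cv2.imwrite('pics/m9.png',cv2.resize(a,None,fx=4.5,fy=4.5,interpolation=cv2.INTER_CUBIC))
E
```

```text
time_s: 12.5
ee_pos: [0.6328, 0.0444, 0.1612]
eef_rot: [-3.14, 0.0, -3.126]
force: [-0.1, -0.2, -1.5]
grip_width: 0.0192
```

View pics/m9.png

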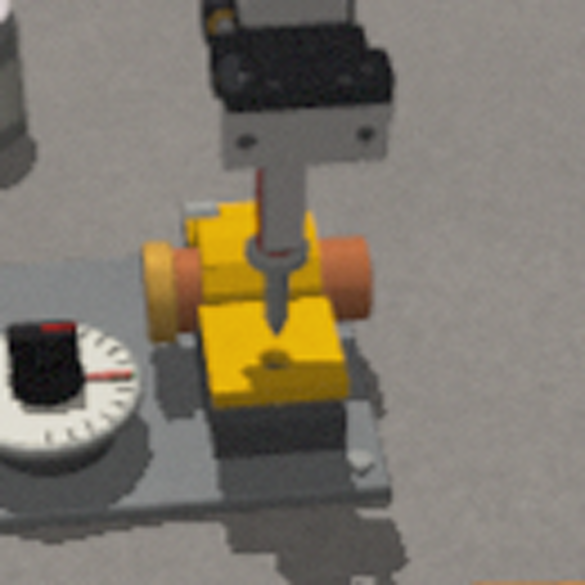

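View pics/w9.png

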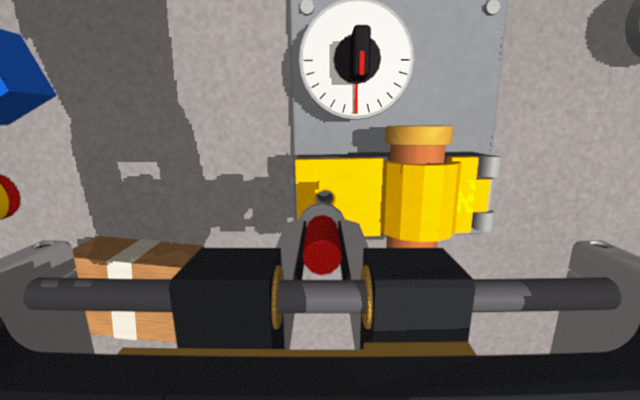

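View pics/top9.png

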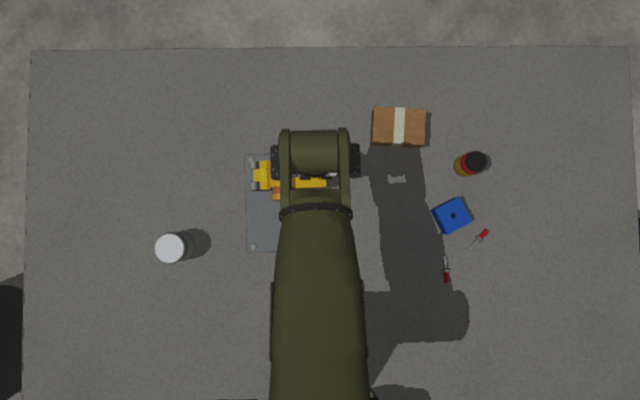

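```bash
python3 - <<'E'
from h import *
s=load('side9'); w=load('w9')
x,y=.6328,.0444
tip=proj(s,(x,y,.0998)); print('tip pred',tip,'obs 331.6,184.0')
for z in (.075,.078):
  q=proj(s,(x,y,z)); J=np.column_stack([proj(s,(x+.001,y,z))-q,proj(s,(x,y+.001,z))-q])
  d=np.array([331.1,189.6])-(np.array([331.6,184.0])+q-tip)
  print(z,q,'hole-minus-pin mm',np.linalg.solve(J,d), 'abs',onz(s,331.1,189.6,z))
b=cv2.imread('pics/w9.png')[150:290,270:380]
cv2.imwrite('pics/w9z.png',cv2.resize(b,None,fx=5,fy=4.2,interpolation=cv2.INTER_CUBIC))
cv2.imwrite('pics/w9z.png',cv2.resize(b,None,fx=4.2,fy=4.2,interpolation=cv2.INTER_CUBIC))
a=cv2.imread('pics/side9.png')[150:205,305:360]
cv2.imwrite('pics/s9z.png',cv2.resize(a,None,fx=10,fy=10,interpolation=cv2.INTER_CUBIC))
E
```

```text
tip pred [330.94812634 182.81617917] obs 331.6,184.0
0.075 [330.8195568  190.83040198] hole-minus-pin mm [-0.01980209  8.45610314] abs [0.63388833 0.04862439 0.075     ]
0.078 [330.8348768  189.87776192] hole-minus-pin mm [-0.38661013  5.15489486] abs [0.63351418 0.04530979 0.078     ]
```

View pics/w9z.png

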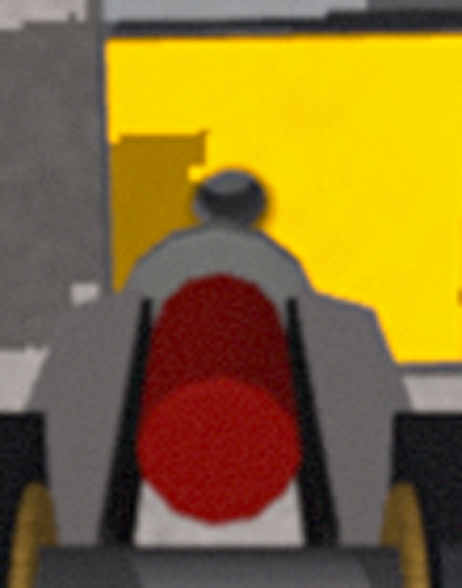

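View pics/s9z.png

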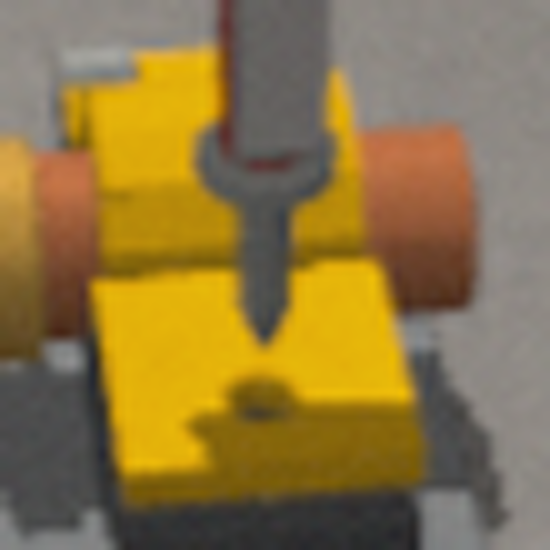

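```bash
python3 - <<'E'
from h import *
w=load('w9')
for z in (.074,.078): print(onz(w,325,197.6,z))
print(onz(w,322.1,257,.2002))
w=load('w7')
from h import *
a=cv2.imread('pics/w9.png')[0:130,280:430]
cv2.imwrite('pics/w9k.png',cv2.resize(a,None,fx=5,fy=4.5,interpolation=cv2.INTER_CUBIC))
E
```

```text
[0.63280008 0.04718936 0.074     ]
[0.63182405 0.04713902 0.078     ]
[0.6323646 0.0446915 0.2002   ]
```

View pics/w9k.png

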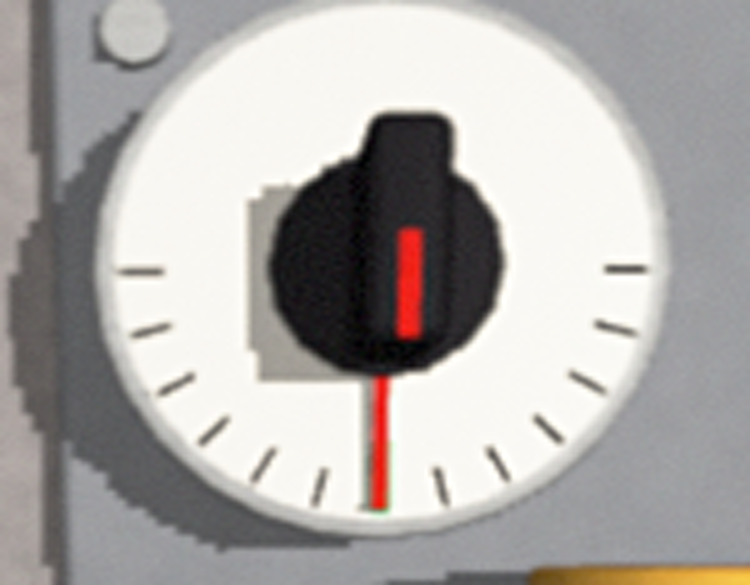

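```bash
python3 -m jog '[[0,0.002,0.005,0,0,-0.001,-1],[0,0.002,0.01,0,0,-0.001,-1],[0,0.002,0.018,0,0,-0.001,-1],[0,0.002,0.026,0,0,-0.001,-1],[0,0.002,0.033,0,0,-0.001,-1],[0,0.002,0.038,0,0,-0.001,-1],[0,0.002,0.043,0,0,-0.001,-1],[0,0.002,0.043,0,0,-0.001,-1]]'
python3 - <<'E'
from h import *
print(status.get_obs()['moment'])
snap('side','side10'); snap('wrist','w10')
a=cv2.imread('pics/side10.png')[110:240,270:400]
cv2.imwrite('pics/m10.png',cv2.resize(a,None,fx=4.5,fy=4.5,interpolation=cv2.INTER_CUBIC))
E
```

```text
time_s: 13.45
ee_pos: [0.6329, 0.0464, 0.1181]
eef_rot: [-3.14, 0.001, -3.124]
force: [0.4, -0.5, -2.0]
grip_width: 0.0194
[0.02614929 0.02312627 0.01314933]
```

View pics/m10.png

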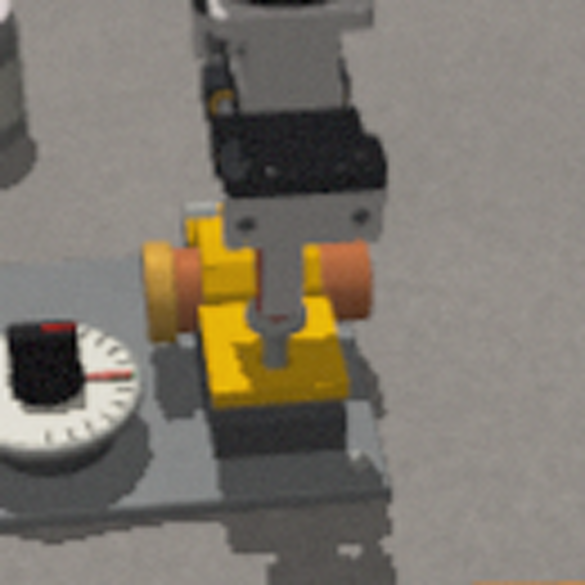

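```bash
python3 -m jog '[[0,0,0.004,0,0,0,-1],[0,0,0.008,0,0,0,-1],[0,0,0.012,0,0,0,-1],[0,0,0.016,0,0,0,-1],[0,0,0.02,0,0,0,-1],[0,0,0.02,0,0,0,-1]]' 60; python3 -c "
from h import *
print(status.get_obs()['moment'])"
```

```text
time_s: 14.15
ee_pos: [0.633, 0.0464, 0.0983]
eef_rot: [-3.14, 0.001, -3.124]
force: [0.5, -0.1, -0.4]
grip_width: 0.0193
[0.01627602 0.03334973 0.02872454]
```

```bash
python3 -m jog '[[0,0,0.003,0,0,0,-1],[0,0,0.006,0,0,0,-1],[0,0,0.009,0,0,0,-1],[0,0,0.012,0,0,0,-1],[0,0,0.015,0,0,0,-1],[0,0,0.017,0,0,0,-1],[0,0,0.017,0,0,0,-1],[0,0,0.017,0,0,0,-1]]'; python3 -c "
from h import *
print(status.get_obs()['moment'])"
```

```text
time_s: 14.95
ee_pos: [0.6332, 0.0463, 0.0815]
eef_rot: [-3.14, 0.002, -3.124]
force: [0.1, -3.0, 3.3]
grip_width: 0.019
[-0.45123167 -0.07274804  0.04689992]
```

```bash
python3 -m jog '[[0,0,0.001,0,0,0,-1],[0,0,0.002,0,0,0,-1],[0,0,0.003,0,0,0,-1],[0,0,0.003,0,0,0,-1],[0,0,0.003,0,0,0,-1]]'; python3 -c "
from h import *
print(status.get_obs()['moment'])"
```

```text
time_s: 15.45
ee_pos: [0.6335, 0.0462, 0.081]
eef_rot: [-3.14, 0.003, -3.124]
force: [-10.4, -3.2, 23.7]
grip_width: 0.019
[-0.44057378  2.15965247  0.05466475]
```

```bash
python3 -m jog '[[0.0005,0,0.0025,0,0,0,-1],[0.0005,0,0.0025,0,0,0,-1],[0.0005,0,0.0025,0,0,0,-1]]'; python3 - <<'E'
from h import *
o=status.get_obs(); print(o['moment'],o['joint_vel'].round(4))
snap('side','side11'); snap('wrist','w11')
a=cv2.imread('pics/side11.png')[120:230,270:380]; b=cv2.imread('pics/w11.png')[0:290,180:470]
cv2.imwrite('pics/m11.png',np.hstack([cv2.resize(a,(400,400),interpolation=cv2.INTER_CUBIC),cv2.resize(b,(400,400))]))
E
```

```text
time_s: 15.75
ee_pos: [0.6335, 0.0462, 0.0811]
eef_rot: [-3.14, 0.005, -3.124]
force: [-8.8, -2.3, 22.3]
grip_width: 0.0192
[-0.36983602  1.92606693  0.00500377] [-0.0002 -0.0012 -0.0002  0.002   0.001   0.0017]
```

View pics/m11.png

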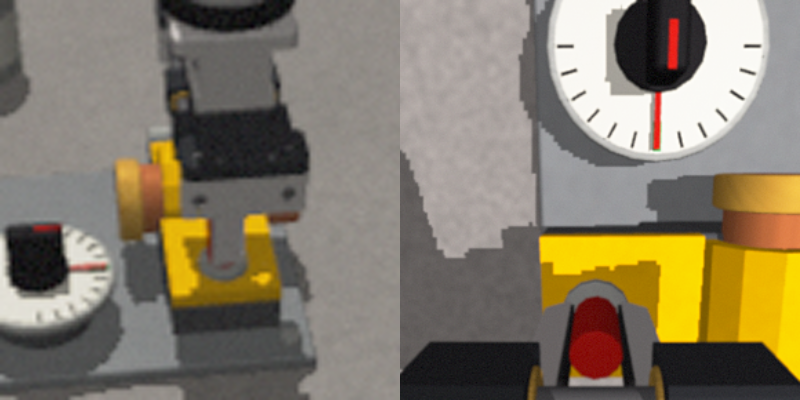

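```bash
python3 -m jog '[[0,0,0.0025,0,0,0,-1],[0,0,0.0025,0,0,0,-1],[0,0,0.0025,0,0,0,-1],[0,0,0.0025,0,0,0,-1],[0,0,0.0025,0,0,0,-1],[0,0,0.0025,0,0,0,-1],[0,0,0.0025,0,0,0,-1],[0,0,0.0025,0,0,0,-1],[0,0,0.0025,0,0,0,-1],[0,0,0.0025,0,0,0,-1]]'; python3 - <<'E'
from h import *
snap('side','side12'); a=cv2.imread('pics/side12.png')[150:220,300:370]
cv2.imwrite('pics/m12.png',cv2.resize(a,(560,560),interpolation=cv2.INTER_CUBIC))
E
```

```text
time_s: 16.85
ee_pos: [0.6336, 0.0462, 0.0811]
eef_rot: [-3.14, 0.006, -3.124]
force: [-11.4, -3.2, 24.5]
grip_width: 0.0193
```

View pics/m12.png

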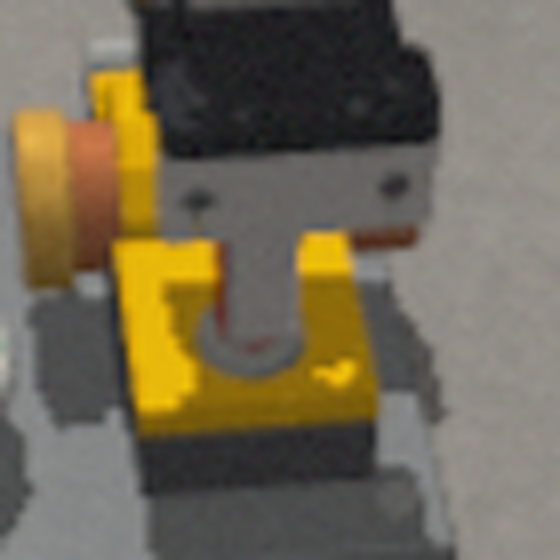

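The collar sits on the yellow lug, with no gap to the lower half. The press held steady at about 24 N over 1 s, so I'm handing in.

```bash
python3 -c "
from station import ctrl
print(ctrl.hand_in())"
```

```text
the job is handed in; nothing more can be done
None
```

The job is handed in after about 17 s of the 72 s, with the arm still gripping the pin and pressing it down.

**What I did:**
1. With the clamp open, I turned the black knob anticlockwise to zero.
2. I pushed the yellow half over until it sank shut.
3. I took the pin from the blue holder and lowered it through both holes. It met no noticeable resistance until the collar touched the yellow half.
4. I pressed the pin home and held it there.

**Last checks:**
- **Gauge:** the red pointer covers the green mark, within about 0.01 rad judged by the neighbouring ticks. It had not moved in the picture taken with the pin home.
- **Pin:** the tool stands at a height of 81.1 mm, against about 81.4 mm expected when fully home. The collar sits on the yellow lug and no gap to the lower half is visible.
- **Hold:** over the last second it pressed down steadily at about 24 N with a 60 N grip setting.
- **Bystanders:** I never touched the tins or the carton.

**Disagreements:**
- A sideways force of about 11 N remains on the pin, and a small shift to ease it made little difference.
- The wrist camera read about 2 mm short along x, and the side camera gave the hole position only to a few mm. I used the arm's own position from gripping the knob and let the pin's taper take up the rest.

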